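# Empty the scoop cups into the lot tray and bring its tag under the marker

## Task

Empty the steel scoop cups on the rubber mat by tipping them out, one after another: the rectangular connector housings go into the blue lot tray on the slide, the hexagonal gland nuts that got mixed into the stock go into the cardboard return box, and every cup ends standing upright on the mat (look first which cup holds what; an empty one just stays on the mat). Only when everything is sorted and the cups are back on the mat, slide the lot tray along until the marked spot on its tag plate is right under the marker's needle, and leave it there. Do not shove the tape roll, the screwdriver or the tin about.

Things in the scene. Friction and masses are not known exactly. Their poses are not given: they have to be found in the camera images.
- mat: flat black rubber mat fixed on the bench, 250 x 380 mm (its x, y), 2 mm thick; origin at the centre of its underside. The three cups stand on it.
- cup_a: one of three identical open steel scoop cups. Origin: centre of the underside of its base, 66 (x) x 60 (y) mm; z up. Walls 3 mm thick, 46 mm high, floor 4 mm. Front (+x) is the pouring lip: from x = 33, z = 0 mm a panel slopes up forward at 40 deg to its edge at x = 73, z = 33, between cheeks up to z = 50. About 220 g. At the rear a grey grip tab: see cup_b; contents: see cup_c.
- cup_b: second cup, same as cup_a. Grip tab at the rear (-x) of each cup: flat, 8 mm thick, 30 mm wide (along y); from its root at x = -34, z = 40 mm it rises 68 mm leaning backward, 35 deg off the cup's z towards -x, to x = -73, z = 96 mm. The cup can be held by pinching the tab across its thickness, tool leaning back along it.
- cup_c: third cup, same as cup_a. Any cup may hold up to three housings, or up to three nuts, or nothing; never both kinds in one cup; names do not tell the contents. Tipped nose down by about 95 deg or more, the pieces slide out over the lip.
- housing_0: connector housing, white nylon, a rectangular block 26 (x) x 18 (y) x 14 mm (z) with a latch ridge 3 mm high on top; origin: centre of its underside; 12 g. Absent in some starts.
- housing_1: connector housing, white nylon, a rectangular block 26 (x) x 18 (y) x 14 mm (z) with a latch ridge 3 mm high on top; origin: centre of its underside; 12 g. Absent in some starts.
- housing_2: connector housing, white nylon, a rectangular block 26 (x) x 18 (y) x 14 mm (z) with a latch ridge 3 mm high on top; origin: centre of its underside; 12 g. Absent in some starts.
- housing_3: connector housing, white nylon, a rectangular block 26 (x) x 18 (y) x 14 mm (z) with a latch ridge 3 mm high on top; origin: centre of its underside; 12 g. Absent in some starts.
- housing_4: connector housing, white nylon, a rectangular block 26 (x) x 18 (y) x 14 mm (z) with a latch ridge 3 mm high on top; origin: centre of its underside; 12 g. Absent in some starts.
- housing_5: connector housing, white nylon, a rectangular block 26 (x) x 18 (y) x 14 mm (z) with a latch ridge 3 mm high on top; origin: centre of its underside; 12 g. Absent in some starts.
- nut_0: gland nut that has got in by mistake, white nylon, a hexagonal block 22 mm across flats and 14 mm thick with a dark bore; origin: centre of its underside; 12 g. Absent in some starts.
- nut_1: gland nut that has got in by mistake, white nylon, a hexagonal block 22 mm across flats and 14 mm thick with a dark bore; origin: centre of its underside; 12 g. Absent in some starts.
- nut_2: gland nut that has got in by mistake, white nylon, a hexagonal block 22 mm across flats and 14 mm thick with a dark bore; origin: centre of its underside; 12 g. Absent in some starts.
- tray_in (a point): centre of the inner floor of the lot tray, a blue open tray 140 (x) x 130 (y) mm outside, walls 4 mm thick, its rim 44 mm above this point (66 mm above the bench). It rides on the marker's slide; the axes are those of the tray.
- tray_spot (a point): the marked spot: a dark ring with a dot on top of the tray's metal tag plate, 105 mm from the tray's centre towards the needle (tray's +y)
- tray_post (a point): top centre of the tray's black grip post, at the tray's -y end, 112 mm from its centre; the post is 24 (x) x 14 (y) mm and free over its upper 60 mm; its top is 97 mm above the bench
- tray (a joint): how far the lot tray has slid along the slide (tray's +y, towards the needle), 0 to 0.215 m; the needle is reached at 0.175. Pushing it takes about 3 N; it stays where it is left.
- needle_tip (a point): tip of the fixed downward needle of the dot marker, a grey bench machine at the slide's +y end; 65 mm above the bench, 28 mm above the tag plate. The machine's head hangs 100 mm and more above the bench, above and beyond the needle.
- return_box_in (a point): centre of the inner floor of the return box, an open cardboard box fixed on the bench, 130 (x) x 150 (y) mm outside, walls 4 mm thick, its rim 46 mm above this point; its own axes
- tape: bystander: roll of yellow tape lying flat, 90 mm wide, 20 mm high; origin under its centre
- driver: bystander: screwdriver lying flat, 170 mm long along its x
- tin: bystander: round closed tin, 60 mm wide, 35 mm high; origin under its centre
There are look-alikes about, which are no part of the job. Leave any red look-alike of the cup_b alone.

How it is judged (in metres and radians):
On the way, in this order (a step that is already met when the one before it is completed fails the run):
1. a cup has been lifted and tipped out (past 70 degrees) (((angle between cup_a's own z axis and vertical above 1.22 rad and height (world z) of cup_a above 0.07 m) or (angle between cup_b's own z axis and vertical above 1.22 rad and height (world z) of cup_b above 0.07 m) or (angle between cup_c's own z axis and vertical above 1.22 rad and height (world z) of cup_c above 0.07 m))), for 0.2 s.
2. all housings are in the lot tray, all nuts in the return box, and all cups stand upright on the mat, while the tray is not yet under the needle (x of housing_0 in the frame of tray_in between -0.068 and 0.068 m and y of housing_0 in the frame of tray_in between -0.063 and 0.063 m and z of housing_0 in the frame of tray_in between -0.005 and 0.04 m and x of housing_1 in the frame of tray_in between -0.068 and 0.068 m and y of housing_1 in the frame of tray_in between -0.063 and 0.063 m and z of housing_1 in the frame of tray_in between -0.005 and 0.04 m and x of housing_2 in the frame of tray_in between -0.068 and 0.068 m and y of housing_2 in the frame of tray_in between -0.063 and 0.063 m and z of housing_2 in the frame of tray_in between -0.005 and 0.04 m and x of housing_3 in the frame of tray_in between -0.068 and 0.068 m and y of housing_3 in the frame of tray_in between -0.063 and 0.063 m and z of housing_3 in the frame of tray_in between -0.005 and 0.04 m and x of housing_4 in the frame of tray_in between -0.068 and 0.068 m and y of housing_4 in the frame of tray_in between -0.063 and 0.063 m and z of housing_4 in the frame of tray_in between -0.005 and 0.04 m and x of housing_5 in the frame of tray_in between -0.068 and 0.068 m and y of housing_5 in the frame of tray_in between -0.063 and 0.063 m and z of housing_5 in the frame of tray_in between -0.005 and 0.04 m and x of nut_0 in the frame of return_box_in between -0.063 and 0.063 m and y of nut_0 in the frame of return_box_in between -0.073 and 0.073 m and z of nut_0 in the frame of return_box_in between -0.005 and 0.042 m and x of nut_1 in the frame of return_box_in between -0.063 and 0.063 m and y of nut_1 in the frame of return_box_in between -0.073 and 0.073 m and z of nut_1 in the frame of return_box_in between -0.005 and 0.042 m and x of nut_2 in the frame of return_box_in between -0.063 and 0.063 m and y of nut_2 in the frame of return_box_in between -0.073 and 0.073 m and z of nut_2 in the frame of return_box_in between -0.005 and 0.042 m and angle between each of cup_a, cup_b, cup_c's own z axis and vertical below 0.12 rad and linear speed of each of cup_a, cup_b, cup_c below 0.03 m/s and x of cup_a in the frame of mat between -0.125 and 0.125 m and y of cup_a in the frame of mat between -0.19 and 0.19 m and z of cup_a in the frame of mat between -0.005 and 0.008 m and x of cup_b in the frame of mat between -0.125 and 0.125 m and y of cup_b in the frame of mat between -0.19 and 0.19 m and z of cup_b in the frame of mat between -0.005 and 0.008 m and x of cup_c in the frame of mat between -0.125 and 0.125 m and y of cup_c in the frame of mat between -0.19 and 0.19 m and z of cup_c in the frame of mat between -0.005 and 0.008 m and horizontal distance between tray_spot and needle_tip above 0.02 m), for 0.2 s.
3. the marked spot has been slid under the needle tip (within 4 mm) (horizontal distance between tray_spot and needle_tip below 0.004 m), for 0.2 s.
At the end, for the whole second after the job is handed in: Every housing lies inside the lot tray and every nut inside the return box; the three cups stand upright (within 7 degrees), at rest, with their centres on the mat; the tray's marked spot is within 4 mm, seen from above, of the needle tip, and the tray is at rest (x of housing_0 in the frame of tray_in between -0.068 and 0.068 m and y of housing_0 in the frame of tray_in between -0.063 and 0.063 m and z of housing_0 in the frame of tray_in between -0.005 and 0.04 m and x of housing_1 in the frame of tray_in between -0.068 and 0.068 m and y of housing_1 in the frame of tray_in between -0.063 and 0.063 m and z of housing_1 in the frame of tray_in between -0.005 and 0.04 m and x of housing_2 in the frame of tray_in between -0.068 and 0.068 m and y of housing_2 in the frame of tray_in between -0.063 and 0.063 m and z of housing_2 in the frame of tray_in between -0.005 and 0.04 m and x of housing_3 in the frame of tray_in between -0.068 and 0.068 m and y of housing_3 in the frame of tray_in between -0.063 and 0.063 m and z of housing_3 in the frame of tray_in between -0.005 and 0.04 m and x of housing_4 in the frame of tray_in between -0.068 and 0.068 m and y of housing_4 in the frame of tray_in between -0.063 and 0.063 m and z of housing_4 in the frame of tray_in between -0.005 and 0.04 m and x of housing_5 in the frame of tray_in between -0.068 and 0.068 m and y of housing_5 in the frame of tray_in between -0.063 and 0.063 m and z of housing_5 in the frame of tray_in between -0.005 and 0.04 m and x of nut_0 in the frame of return_box_in between -0.063 and 0.063 m and y of nut_0 in the frame of return_box_in between -0.073 and 0.073 m and z of nut_0 in the frame of return_box_in between -0.005 and 0.042 m and x of nut_1 in the frame of return_box_in between -0.063 and 0.063 m and y of nut_1 in the frame of return_box_in between -0.073 and 0.073 m and z of nut_1 in the frame of return_box_in between -0.005 and 0.042 m and x of nut_2 in the frame of return_box_in between -0.063 and 0.063 m and y of nut_2 in the frame of return_box_in between -0.073 and 0.073 m and z of nut_2 in the frame of return_box_in between -0.005 and 0.042 m and angle between each of cup_a, cup_b, cup_c's own z axis and vertical below 0.12 rad and linear speed of each of cup_a, cup_b, cup_c below 0.03 m/s and x of cup_a in the frame of mat between -0.125 and 0.125 m and y of cup_a in the frame of mat between -0.19 and 0.19 m and z of cup_a in the frame of mat between -0.005 and 0.008 m and x of cup_b in the frame of mat between -0.125 and 0.125 m and y of cup_b in the frame of mat between -0.19 and 0.19 m and z of cup_b in the frame of mat between -0.005 and 0.008 m and x of cup_c in the frame of mat between -0.125 and 0.125 m and y of cup_c in the frame of mat between -0.19 and 0.19 m and z of cup_c in the frame of mat between -0.005 and 0.008 m and horizontal distance between tray_spot and needle_tip below 0.004 m and velocity of joint tray between -0.005 and 0.005 m/s); the robot touches nothing.
It fails at once if the tape was moved more than 4 cm (distance of tape from where it was at the start of the episode above 0.04 m).
It fails at once if the driver was moved more than 4 cm (distance of driver from where it was at the start of the episode above 0.04 m).
It fails at once if the tin was moved more than 4 cm (distance of tin from where it was at the start of the episode above 0.04 m).
Of housing_0, housing_1, housing_2, housing_3, housing_4, housing_5 only 3 to 6 are there at a start; the rules pass over those that are not, and their reading is None.
Of nut_0, nut_1, nut_2 only 1 to 3 are there at a start; the rules pass over those that are not, and their reading is None.
At some moment in a run one of cup_a, cup_b, cup_c may be knocked a few centimetres aside while the robot is not near it.
It also fails if it takes over 192 s, if anything falls off the work surface, if the arm or the gripper's body presses on something with over 40 N, if the wrist force passes 120 N, or if a joint passes its speed limit or range.

## Robot

A 6-joint arm with a two-finger parallel gripper is mounted at the origin on the work surface. World frame = base frame: x ahead of the robot, y to its left, z up, the work surface at z = 0. Lengths are in m, angles in degrees, forces in N, time in s.
With the tool pointing down it reaches from about 0.275 to 0.725 m from the base axis. Payload 15.9 kg.
Tool frame: the origin (TCP) lies at the very end of the fingers, on their centre line; the grasp point (between the pads) lies 19 mm behind it (bot.hold_point_z is the distance from the TCP to the grasp point, in m); z points along the fingers, y is the line along which they close (so a half turn about z gives the same grasp; the last joint's range is limited). The gripper opens to 85 mm and grips with 20 to 120 N. Pads are 22 mm wide; open, the fingers measure 114 mm over their backs; the gripper's body (76 mm by 85 mm) begins 54 mm behind the grasp point. The pads swing forward as they close: fully open they stand 13 mm farther back than shut.
Start: joints at [67.265, 12.198, -1.971, 75.831, 0, 90], TCP at [0.193, 0.461, 0.231] pointing down, gripper open.
Joint ranges: [-170.91, 170.91], [-42.67, 98.43], [-65.05, 77.54], [-120.47, 116.71], [-90, 82.35], [-180, 180]. Speed limits (degrees/s): [108.29, 108.29, 136.94, 147.25, 180, 180].

## Interface

Orientations are given as [roll, pitch, yaw] about the fixed x, y, z axes, in that order (R = Rz(yaw) Ry(pitch) Rx(roll)).
In Python, from bench import bot gives the robot as it stands. Calls block until the motion is done:
- bot.goto(position, orientation): joint-space move of the TCP to a pose.
- bot.movel(position, attitude=None, v=0.15): straight line of the TCP; attitude=None keeps the orientation; v is the mean speed in m/s.
- bot.move_joints(angles): joint-space move.
- bot.set_gripper(opening): finger opening in m; the grip force is fixed at half the most; returns when the fingers have stopped.
- bot.pause(seconds).
- bot.inverse_kinematics(position, orientation): joint angles nearest the present ones, or None.
- bot.snapshot(name): name is "scene" or "top"; returns a dict with "color" (480x640x3 uint8, red, green, blue), "fx", "fy", "cx", "cy" (pixels), "rvec" (rotation vector, rad) and "tvec" (3), from world to camera coordinates, as OpenCV has them. Camera axes: x right, y down, z forward; pixel columns grow to the right and rows downward; lengths in m; the calibration is good to about 2 mm. A picture is of the moment at which its call begins. There is no depth.
A pose or a line that the arm cannot do raises bot.PlanningError and nothing moves.
- bot.close_job(): hands the job in; it is judged then, once.
Readings, each from a call of its own:
- bot.get_time(): time.
- bot.get_joint_positions(): joint angles.
- bot.get_dq(): joint speeds.
- bot.get_joint_torque(): joint torques, N m.
- bot.get_ee_pos(): TCP position.
- bot.get_eef_rot(): TCP orientation.
- bot.get_force(): force on the tool from outside, world axes, zero at the start.
- bot.get_moment(): the same for the moment, N m.
- bot.get_width(): finger opening in m.
- bot.get_finger_force(): force on a finger pad.
Only numpy, scipy, OpenCV 4.12 (cv2) and the standard library are available. Lean on these libraries where they do the work, as an engineer would, in place of code of your own. Each camera call takes 0.05 s, during which the arm holds its last target. There are 200 camera calls.

## Working session

There is one attempt and no reset: what is moved stays moved. The work goes in short steps, each a Python script; the robot and the scene stay as the last script left them, time stands still between calls to the robot, and variables do not carry over. Pictures are saved under pics/ and viewed, at most 14 in all, crops included, and the job is handed in when it is done.

```bash
ls; mkdir -p pics
python3 - <<'E'
from bench import bot
import cv2
for n in ("scene","top"):
    s=bot.snapshot(n); cv2.imwrite(f"pics/{n}0.png",s["color"][:,:,::-1])
    print(n,s["fx"],s["cx"],s["cy"],s["rvec"],s["tvec"])
print(bot.get_time(),bot.hold_point_z)
E
```

```text
pics
scene 526.9355122570532 321.31312630673284 239.68101784522617 [ 2.14666841  1.22944754 -0.49353716] [-0.2532007  -0.21514058  1.35864975]
top 521.2920023965379 323.3819739088736 237.52396916618187 [ 2.06822692 -2.15887407  0.21738709] [0.05700916 0.44306897 1.04102102]
0.1 0.0187
```

View pics/scene0.png

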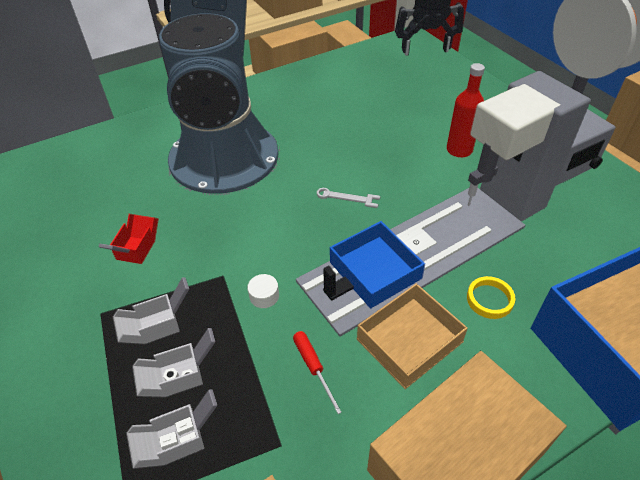

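View pics/top0.png

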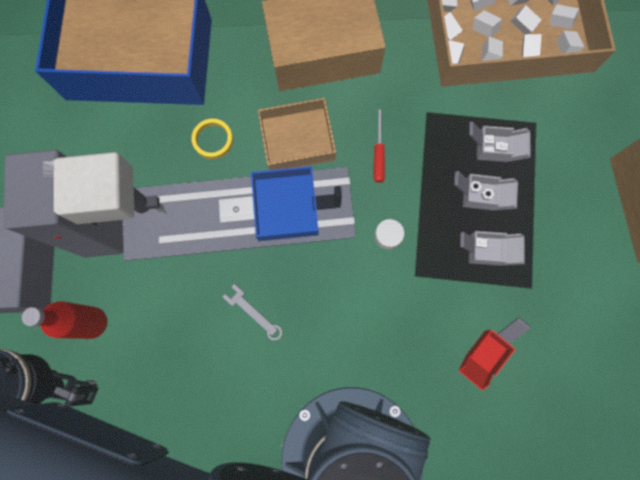

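The cups stand at top pixels (500,143), (490,190) and (497,248). The look-alikes are the red cup at top (488,358) and the larger boxes at the image edge. The return box is the small cardboard one at (297,132), and the lot tray is at (285,204). Next I'll check the cups in a close crop.

```bash
cat > h.py <<'E'
import numpy as np, cv2
from bench import bot
from scipy.spatial.transform import Rotation as R
def cam(s):
    return R.from_rotvec(np.ravel(s["rvec"])).as_matrix(), np.ravel(s["tvec"])
def ray(s,px,z):
    M,t=cam(s); c=-M.T@t
    d=M.T@np.array([(px[0]-s["cx"])/s["fx"],(px[1]-s["cy"])/s["fy"],1.])
    return c+d*(z-c[2])/d[2]
def proj(s,p):
    M,t=cam(s); q=M@np.asarray(p,float)+t
    return np.array([s["fx"]*q[0]/q[2]+s["cx"],s["fy"]*q[1]/q[2]+s["cy"]])
E
python3 - <<'E'
from h import *
a=cv2.imread("pics/top0.png")[100:290,405:545]; b=cv2.imread("pics/scene0.png")[270:480,95:285]
a=cv2.resize(a,None,fx=2.9,fy=2.9,interpolation=3); b=cv2.resize(b,(390,int(210*390/190)),interpolation=3)
o=np.zeros((560,800,3),np.uint8); o[:a.shape[0],:a.shape[1]]=a; o[:b.shape[0],410:]=b[:, :390]
cv2.imwrite("pics/crop0.png",o)
s=bot.snapshot("top"); M,t=cam(s); print("top cam",-M.T@t)
s2=bot.snapshot("scene"); M,t=cam(s2); print("scene cam",-M.T@t)
for n,p,z in [("matTL",(427,113),.002),("matTR",(537,123),.002),("matBR",(532,288),.002),("matBL",(415,276),.002),
 ("box1",(258,106),.05),("box2",(326,98),.05),("box3",(336,159),.05),("box4",(269,167),.05),
 ("tray1",(250,171),.066),("tray2",(313,168),.066),("tray3",(319,236),.066),("tray4",(256,240),.066),
 ("spot",(236,209),.037),("tin",(390,233),.035),("tape",(212,138),.02),("drvtip",(380,110),.005),("drvend",(379,180),.02)]:
    print(n,ray(s,p,z).round(4))
E
```

```text
top cam [0.22463527 0.04329387 1.10948166]
scene cam [ 1.0586357  -0.29901239  0.86383288]
matTL [ 0.7337 -0.2107  0.002 ]
matTR [ 0.6983 -0.4579  0.002 ]
matBR [ 0.3256 -0.4002  0.002 ]
matBL [ 0.3618 -0.1542  0.002 ]
box1 [0.7444 0.1686 0.05  ]
box2 [0.7568 0.0189 0.05  ]
box3 [0.6147 0.0037 0.05  ]
box4 [0.6029 0.1475 0.05  ]
tray1 [0.5901 0.186  0.066 ]
tray2 [0.591  0.0535 0.066 ]
tray3 [0.4444 0.0469 0.066 ]
tray4 [0.4417 0.1758 0.066 ]
spot [0.5168 0.2209 0.037 ]
tin [ 0.4509 -0.1028  0.035 ]
tape [0.687  0.2757 0.02  ]
drvtip [ 0.7444 -0.1037  0.005 ]
drvend [ 0.5733 -0.0889  0.02  ]
```

View pics/crop0.png

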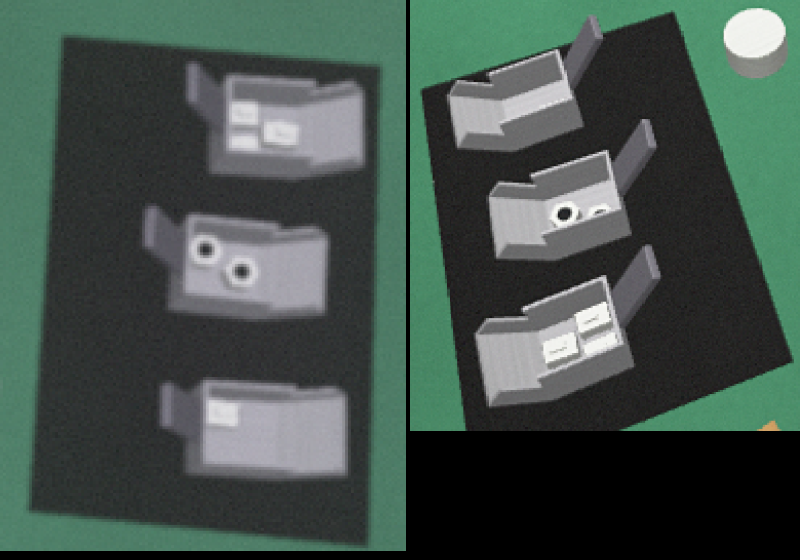

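Far cup: 3 housings. Middle cup: 2 nuts. Near cup: 1 housing. I'll enlarge the crops to pick cup corners, with a pixel grid for reading them.

```bash
cat >> h.py <<'E'
def tiles(img,boxes,f,out,cols=2,step=10):
    ts=[]
    for (u,v,w,h) in boxes:
        t=cv2.resize(img[v:v+h,u:u+w],None,fx=f,fy=f,interpolation=cv2.INTER_CUBIC)
        t=cv2.convertScaleAbs(t,alpha=1.2)
        for x in range(-u%step,w,step):
            cv2.line(t,(int((x+.5)*f),0),(int((x+.5)*f),5),(0,255,255),1); cv2.putText(t,str(u+x),(int(x*f)-6,15),0,.35,(0,255,255),1)
        for y in range(-v%step,h,step):
            cv2.line(t,(0,int((y+.5)*f)),(5,int((y+.5)*f)),(0,255,255),1); cv2.putText(t,str(v+y),(6,int((y+.5)*f)+4),0,.35,(0,255,255),1)
        ts.append(t)
    while len(ts)%cols: ts.append(np.zeros_like(ts[0]))
    cv2.imwrite(out,np.vstack([np.hstack(ts[i:i+cols]) for i in range(0,len(ts),cols)]))
def mean(n,k=3): # averaged picture
    ss=[bot.snapshot(n) for _ in range(k)]
    return ss[0],np.mean([s["color"] for s in ss],axis=0).astype(np.uint8)[:,:,::-1].copy()
E
python3 - <<'E'
from h import *
s,i=mean("top",4); cv2.imwrite("pics/topm.png",i)
tiles(i,[(462,116,76,54),(450,162,76,54),(455,224,76,54),(135,180,76,54)],5.2,"pics/c1.png")
s,i=mean("scene",4); cv2.imwrite("pics/scenem.png",i)
tiles(i,[(122,388,98,84),(126,322,98,84),(106,272,98,84),(400,170,98,84)],3.5,"pics/c2.png")
E
```

```text
(no output)
```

View pics/c1.png

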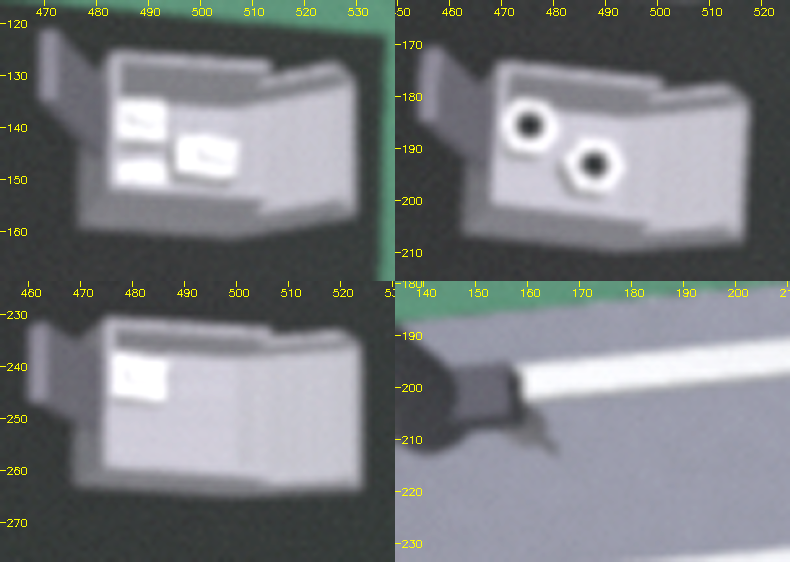

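View pics/c2.png

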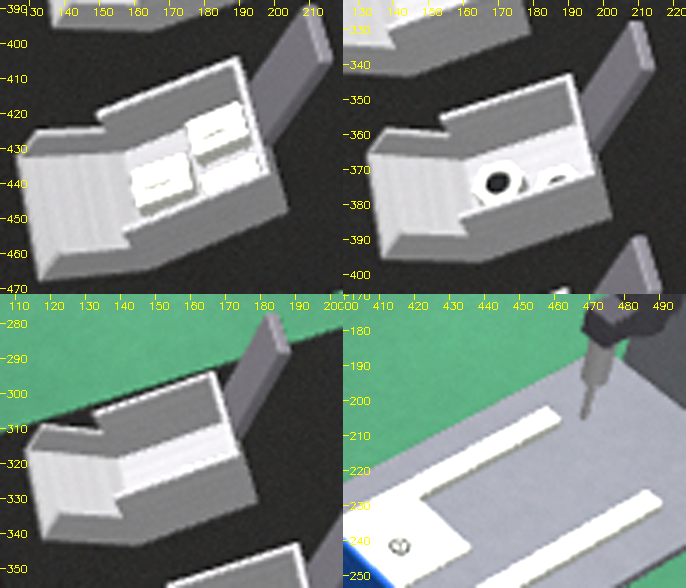

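Corners read from the tiles. Fitting each cup's x, y and yaw to them by least squares over both views, and ray-casting the needle and spot.

```bash
cat >> h.py <<'E'
from scipy.optimize import least_squares
def T(p): # cup pose matrix
    return R.from_euler("z",p[2]).as_matrix(), np.array([p[0],p[1],.002])
def fitcup(S,obs,p0): # obs: (cam, (x,y,z) mm, (u,v))
    def f(p):
        M,t=T(p); return np.concatenate([proj(S[c],M@(np.array(q)/1e3)+t)-px for c,q,px in obs])
    r=least_squares(f,p0,loss="soft_l1"); return r.x,r.fun.reshape(-1,2)
E
python3 - <<'E'
from h import *
S={"t":bot.snapshot("top"),"s":bot.snapshot("scene")}
A,B,C,D,E=(-33,30,46),(-33,-30,0),(33,-30,0),(-73,0,96),(-33,-30,46)
F,G,H,I=(-33,30,0),(33,30,0),(73,30,33),(73,-30,33)
def O(t,s): return [("t",q,x) for q,x in zip((A,B,C,D),t)]+[("s",q,x) for q,x in zip((E,F,G,H,I,A),s)]
d={"far":O([(482.3,125.5),(476.3,159),(507.3,161.5),(470.7,128.2)],[(189.5,403.8),(203.5,448.1),(165.8,464.4),(133.5,467.2),(126.6,431.8),(198.1,436.6)]),
"mid":O([(469.5,173.4),(462.4,206.5),(492.2,209.8),(456,177.7)],[(190.9,342.6),(202.1,383.2),(164.6,396.4),(136.9,394.6),(132.4,364.9),(197.5,371.2)]),
"near":O([(474.5,230.8),(468.3,263.1),(499.7,265),(461.6,239.1)],[(166.9,294.1),(179.2,331.2),(144.1,343.5),(117.8,341.2),(112.9,316.4),(174.1,318.1)])}
for k,o in d.items():
    p,r=fitcup(S,o,[.5,-.3,-1.6]); print(k,p[:2].round(4),np.degrees(p[2]).round(2),"rms px",np.sqrt((r**2).mean()).round(2)); print(r.round(1).tolist())
for z,a,b in ((.065,(165.3,212.4),(468.1,205.5)),(.037,(236,209),(415.8,241.5))): print(ray(S["t"],a,z).round(4),ray(S["s"],b,z).round(4))
# tray and box via masks
i=cv2.imread("pics/topm.png"); hsv=cv2.cvtColor(i,cv2.COLOR_BGR2HSV)
m=cv2.inRange(hsv,(100,100,60),(125,255,255)); m[:150]=0
c=max(cv2.findContours(m,0,2)[0],key=cv2.contourArea); print("tray",cv2.minAreaRect(c)); print([ray(S["t"],p,.066).round(3).tolist() for p in cv2.boxPoints(cv2.minAreaRect(c))])
E
```

```text
far [ 0.644 -0.348] -96.77 rms px 0.63
[[0.5, 0.2], [0.1, 0.2], [-1.3, -0.2], [-0.3, -0.3], [0.1, -0.5], [0.7, -0.4], [-1.8, -0.1], [-0.7, 0.4], [-0.2, 0.3], [0.7, 0.1]]
mid [ 0.5347 -0.3071] -99.8 rms px 0.3
[[0.3, 0.3], [-0.2, -0.2], [0.1, 0.2], [-0.3, -0.4], [-0.2, -0.3], [0.3, 0.3], [0.5, -0.5], [-0.4, 0.5], [-0.1, 0.1], [-0.2, -0.2]]
near [ 0.4116 -0.3073] -96.69 rms px 0.33
[[0.5, 0.0], [0.2, -0.4], [-0.3, -0.1], [-0.0, -0.4], [-0.1, -0.6], [0.1, -0.2], [0.6, -0.2], [-0.1, 0.5], [-0.2, -0.2], [-0.3, -0.5]]
[0.5083 0.3626 0.065 ] [0.5082 0.364  0.065 ]
[0.5168 0.2209 0.037 ] [0.5155 0.2238 0.037 ]
tray ((284.21722412109375, 202.88934326171875), (69.53145599365234, 64.00877380371094), 84.80557250976562)
[[0.59, 0.188, 0.066], [0.597, 0.053, 0.066], [0.447, 0.046, 0.066], [0.441, 0.177, 0.066]]
```

```bash
cat >> h.py <<'E'
CUPS={"far":(.644,-.348,-96.77),"mid":(.5347,-.3071,-99.8),"near":(.4116,-.3073,-96.69)}
TRAY=np.array([.522,.117]); BOX=np.array([.6858,.0884]); POST=np.array([.528,.005]); NEEDLE=np.array([.508,.363])
LIP=np.array([.073,0,.033]); s35,c35=np.sin(np.radians(35)),np.cos(np.radians(35))
def tool(pos,yaw,th=0,ysign=1,s=.045,back=0.):
    """TCP pose for a cup with origin pos, yaw, nose-down pitch th (deg); grasp s up the tab, tool drawn back by back"""
    Rc=R.from_euler("ZY",[yaw,th],degrees=True).as_matrix()
    z=np.array([s35,0,-c35]); y=ysign*np.array([c35,0,s35])
    p=np.array([-.034,0,.040])-(s-bot.hold_point_z+back)*z
    Rt=Rc@np.c_[np.cross(y,z),y,z]
    return np.asarray(pos)+Rc@p, R.from_matrix(Rt).as_euler("xyz",degrees=True)
def lipcup(lip,yaw,th): # cup origin that puts the lip edge at lip
    return np.asarray(lip)-R.from_euler("ZY",[yaw,th],degrees=True).as_matrix()@LIP
E
cat > search.py <<'E'
from h import *
for k,(x,y,w) in CUPS.items():
  for sg in (1,-1):
    q=[bot.inverse_kinematics(*tool((x,y,z),w,0,sg,back=b)) for z,b in ((.002,.07),(.002,0),(.14,0))]
    print(k,sg,[None if a is None else np.round(a).astype(int).tolist() for a in q])
for nm,C,z1 in (("tray",TRAY,.088),("box",BOX,.072)):
  for sg in (1,-1):
    for ph in range(-180,180,20):
      f=np.array([np.cos(np.radians(ph)),np.sin(np.radians(ph))]); qs=[]
      for th in (0,25,50,70,85,100,112):
        z=max(z1,.125-(.125-z1)*th/50); l=np.r_[C-.025*f,z]
        qs.append(bot.inverse_kinematics(*tool(lipcup(l,ph,th),ph,th,sg)))
      ok=[a is not None for a in qs]
      if all(ok):
        q=np.array(qs); print(nm,sg,ph,"maxstep",np.abs(np.diff(q,axis=0)).max().round(),q[0].round().astype(int).tolist(),q[-1].round().astype(int).tolist())
      elif sum(ok)>=5: print(nm,sg,ph,ok)
E
python3 search.py
```

```text
far 1 [[-7, 38, 12, 65, -35, -180], [-10, 40, 7, 55, -35, 176], [-10, 35, 20, 72, -35, 176]]
far -1 [[-7, 38, 12, 65, -35, 0], [-10, 40, 7, 55, -35, -4], [-10, 35, 20, 72, -35, -4]]
mid 1 [[-4, 28, -5, 61, -35, -173], [-8, 30, -11, 51, -35, -178], [-8, 24, 1, 69, -35, -178]]
mid -1 [[-4, 28, -5, 61, -35, 7], [-8, 30, -11, 51, -35, 2], [-8, 24, 1, 69, -35, 2]]
near 1 [[-5, 12, -27, 52, -35, -178], [-10, 15, -33, 39, -35, 176], [-10, 7, -21, 60, -35, 176]]
near -1 [[-5, 12, -27, 52, -35, 2], [-10, 15, -33, 39, -35, -4], [-10, 7, -21, 60, -35, -4]]
tray 1 -120 [False, True, True, True, True, True, True]
tray 1 -100 maxstep 346.0 [37, 54, 45, 109, -23, -127] [-27, 41, -9, 91, 69, 127]
tray 1 -80 [True, True, True, True, True, True, False]
tray 1 -60 [True, True, True, True, True, False, False]
tray 1 80 [True, True, True, True, True, False, False]
tray 1 100 [True, True, True, True, True, True, False]
tray 1 120 maxstep 25.0 [-14, 49, 37, 103, 25, -49] [51, 46, -1, 100, -66, 60]
tray 1 140 [False, True, True, True, True, True, True]
tray 1 160 [False, True, True, True, True, True, False]
[... 746 characters left out ...]
e, True, True, True, False, False]
box 1 100 [True, True, True, True, True, True, False]
box 1 120 [False, True, True, True, True, True, True]
box 1 140 [False, False, True, True, True, True, True]
box 1 160 [False, False, True, True, True, True, True]
box -1 -140 [False, False, True, True, True, True, True]
box -1 -120 [False, False, True, True, True, True, True]
box -1 -100 [False, True, True, True, True, True, True]
box -1 -80 [True, True, True, True, True, False, False]
box -1 100 [True, True, True, True, True, True, False]
box -1 120 [False, True, True, True, True, True, True]
box -1 140 [False, False, True, True, True, True, True]
box -1 160 [False, False, True, True, True, True, True]
```

```bash
cat >> h.py <<'E'
def pourpath(C,yaw,z1,ths=(22,45,60,75,90,100,108)):
    f=np.array([np.cos(np.radians(yaw)),np.sin(np.radians(yaw))]); out=[]
    for th in ths:
        off=.02 if th<40 else -.025
        out.append((np.r_[C+off*f, z1+(.05 if th<40 else 0)],th))
    return out
E
python3 - <<'E'
from h import *
for nm,C,z1 in (("tray",TRAY,.088),("box",BOX,.072)):
  for ph in (-85,-90,-95,-100,-105,-110):
    P=pourpath(C,ph,z1,(22,45,60,75,90,100,105,110))
    q=[bot.inverse_kinematics(*tool(lipcup(l,ph,th),ph,th,-1)) for l,th in P]
    print(nm,ph,[int(a is not None) for a in q], None if q[-1] is None else np.round(q[-1]).tolist())
s=bot.snapshot("top"); t=bot.snapshot("scene")
# machine head: lower-left (towards -y) white corners; height from two views
for a in ((133,215),(120,153)):
  for b in ((525,122),(473,103)):
    best=min(((np.linalg.norm((ray(s,a,z)-ray(t,b,z))[:2]),z) for z in np.arange(.05,.45,.01)))
    print(a,b,best,ray(s,a,best[1]).round(3))
E
```

```text
tray -85 [1, 1, 1, 1, 1, 1, 1, 1] [-23.0, 51.0, 10.0, 109.0, 59.0, -64.0]
tray -90 [1, 1, 1, 1, 1, 1, 1, 1] [-24.0, 47.0, 4.0, 103.0, 62.0, -60.0]
tray -95 [1, 1, 1, 1, 1, 1, 1, 1] [-25.0, 43.0, -3.0, 96.0, 65.0, -55.0]
tray -100 [1, 1, 1, 1, 1, 1, 1, 1] [-26.0, 39.0, -10.0, 87.0, 68.0, -48.0]
tray -105 [1, 1, 1, 1, 1, 1, 1, 1] [-27.0, 34.0, -17.0, 77.0, 71.0, -39.0]
tray -110 [1, 1, 1, 1, 1, 1, 1, 1] [-28.0, 28.0, -25.0, 63.0, 73.0, -27.0]
box -85 [1, 1, 1, 1, 1, 1, 0, 0] None
box -90 [1, 1, 1, 1, 1, 1, 1, 0] None
box -95 [1, 1, 1, 1, 1, 1, 1, 1] [-22.0, 61.0, 34.0, 109.0, 68.0, -49.0]
box -100 [1, 1, 1, 1, 1, 1, 1, 1] [-22.0, 54.0, 22.0, 95.0, 71.0, -40.0]
box -105 [1, 1, 1, 1, 1, 1, 1, 1] [-23.0, 47.0, 9.0, 78.0, 73.0, -27.0]
box -110 [0, 1, 1, 1, 1, 1, 1, 1] [-23.0, 40.0, -4.0, 57.0, 75.0, -11.0]
(133, 215) (525, 122) (np.float64(0.11077708455525283), np.float64(0.26000000000000006)) [0.453 0.357 0.26 ]
(133, 215) (473, 103) (np.float64(0.022665548815587917), np.float64(0.29000000000000004)) [0.445 0.346 0.29 ]
(120, 153) (525, 122) (np.float64(0.028345799131508434), np.float64(0.30000000000000004)) [0.549 0.367 0.3  ]
(120, 153) (473, 103) (np.float64(0.04935205889411245), np.float64(0.34)) [0.533 0.351 0.34 ]
```

```bash
cat >> h.py <<'E'
PY=-100
def ml(cup,yaw,th=0,back=0.,v=.2):
    bot.movel(*map(list,tool(cup,yaw,th,-1,back=back)),v=v)
def grasp(x,y,w):
    bot.set_gripper(.045)
    bot.goto(*map(list,tool((x,y,.002),w,0,-1,back=.09)))
    ml((x,y,.002),w,v=.12); bot.set_gripper(0)
    print("width",round(bot.get_width(),4),"ff",bot.get_finger_force())
def lift(x,y,w):
    ml((x,y,.05),w,v=.08); ml((x,y,.14),w,v=.2)
def pour(x,y,w,C,z1):
    ml((x,y,.15),w,22,v=.12)
    P=pourpath(C,PY,z1)
    l,th=P[0]; ml(lipcup(l+[0,0,.03],PY,th),PY,th,v=.2)
    for l,th in P: ml(lipcup(l,PY,th),PY,th,v=.1)
    bot.pause(.8)
def back(x,y,w,C,z1):
    P=pourpath(C,PY,z1,(108,85,60,45,22))
    for l,th in P[1:]: ml(lipcup(l,PY,th),PY,th,v=.2)
    l,th=P[-1]; ml(lipcup(l+[0,0,.03],PY,th),PY,th,v=.2)
    ml((x,y,.15),w,22,v=.25); ml((x,y,.06),w,v=.15); ml((x,y,.0035),w,v=.06)
    bot.set_gripper(.045); ml((x,y,.002),w,back=.09,v=.15)
E
python3 - <<'E'
from h import *
p=bot.get_ee_pos(); bot.movel([p[0],p[1],.38])
grasp(*CUPS["near"]); lift(*CUPS["near"]); print(bot.get_width(),bot.get_time(),bot.get_force())
s,i=mean("scene",1); cv2.imwrite("pics/l1.png",i)
E
```

```text
width 0.0074 ff 59.12196636199951
0.0069156742546251215 7.7 [ 0.28228464  0.85632095 -3.07306077]
```

View pics/l1.png

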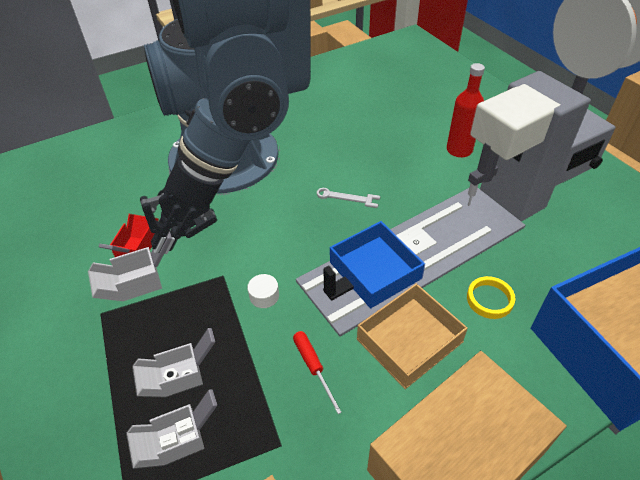

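The near cup is held level at (125,272); mid and far cups are unmoved. I'll pour it into the tray, stopping at the tip to take a picture.

Run:
```python
from h import *
pour(*CUPS["near"],TRAY,.088); print(bot.get_width(),bot.get_time())
s,i=mean("scene",1); cv2.imwrite("pics/p1.png",i)
```

```text
0.007342496007406389 14.95
```

View pics/p1.png

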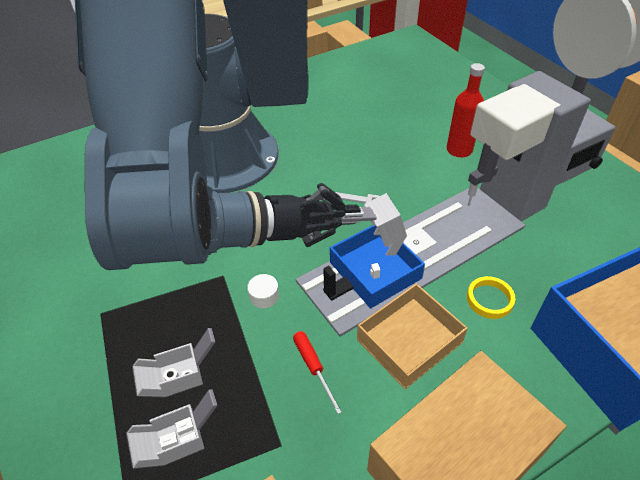

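The housing lies in the tray at (375,270), and the other cups are unmoved. I'll set the cup back and check all three cups for shifts.

```bash
cat >> h.py <<'E'
REG={"far":(118,388,105,90),"mid":(126,322,98,75),"near":(106,268,98,80)}
def shifts(ref="pics/scenem.png"):
    a=cv2.imread(ref); s,b=mean("scene",2)
    for k,(u,v,w,h) in REG.items():
        d=cv2.absdiff(a[v:v+h,u:u+w],b[v:v+h,u:u+w]).max(2)
        g=[cv2.cvtColor(im[v:v+h,u:u+w],cv2.COLOR_BGR2GRAY).astype(float) for im in (a,b)]
        print(k,"changed px",int((d>60).sum()),"shift",np.round(cv2.phaseCorrelate(*g,cv2.createHanningWindow((w,h),cv2.CV_64F))[0],2))
    return b
E
python3 - <<'E'
from h import *
back(*CUPS["near"],TRAY,.088); ml((*CUPS["near"][:2],.10),CUPS["near"][2],back=.12)
print(bot.get_time()); b=shifts(); cv2.imwrite("pics/s2.png",b)
E
```

```text
23.7917
far changed px 0 shift [ 0.02 -0.02]
mid changed px 0 shift [0.01 0.48]
near changed px 4 shift [ 0.23 -0.11]
```

View pics/s2.png

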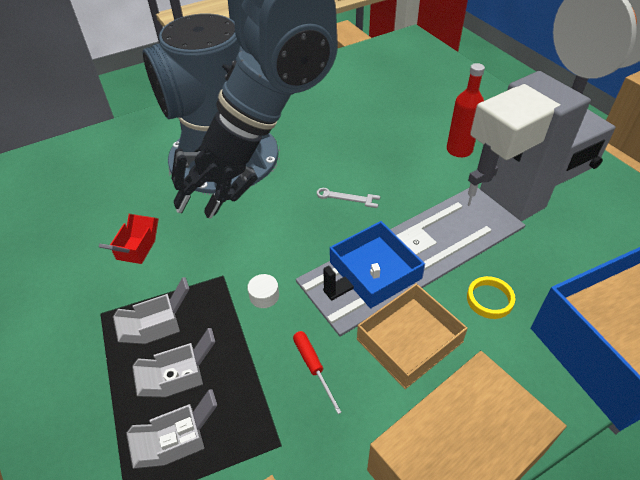

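The near cup is back in place and empty, and nothing else moved. Next is the mid cup (nuts), poured into the return box.

Run:
```python
from h import *
c=CUPS["mid"]; grasp(*c); lift(*c); assert .005<bot.get_width()<.012
pour(*c,BOX,.072); s,i=mean("scene",1); cv2.imwrite("pics/p2.png",i)
back(*c,BOX,.072); ml((*c[:2],.10),c[2],back=.12)
print(bot.get_time()); b=shifts(); cv2.imwrite("pics/s3.png",b)
cv2.imwrite("pics/s3c.png",np.hstack([b[170:480,80:480],i[170:480,80:480]]))
```

```text
width 0.0075 ff 58.95641326904297
48.1167
far changed px 338 shift [ 0.02 -0.04]
mid changed px 3441 shift [ -4.81 -12.92]
near changed px 729 shift [ 0.2 -0.1]
```

View pics/s3c.png

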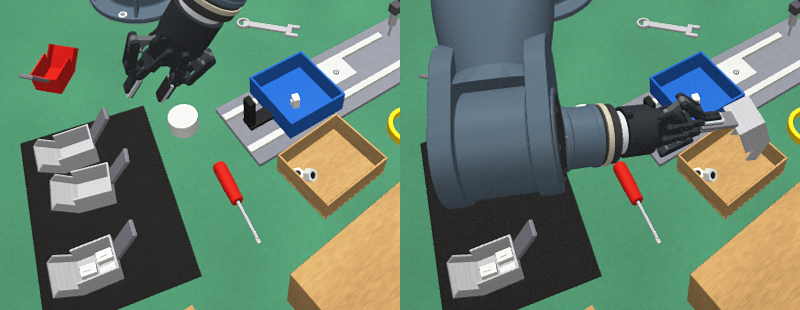

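Both nuts lie in the box at about (380,342) and (391,345). The mid cup was knocked towards the near cup but still looks upright on the mat. The far cup is unmoved, so I'll do it now, keeping top and scene crops for the upright check.

Run:
```python
from h import *
c=CUPS["far"]; grasp(*c); lift(*c); assert .005<bot.get_width()<.012
pour(*c,TRAY,.088); s,i=mean("scene",1)
back(*c,TRAY,.088); bot.goto([.42,.0,.30],[180,0,0]) if bot.inverse_kinematics([.42,.0,.30],[180,0,0]) is not None else print("noik")
print(bot.get_time(),bot.get_ee_pos()); b=shifts(); t,tp=mean("top",4); cv2.imwrite("pics/s4.png",b); cv2.imwrite("pics/t4.png",tp)
o=np.zeros((600,800,3),np.uint8); o[:300,:400]=b[180:480,80:480]; o[:300,400:]=i[180:480,80:480]
c2=cv2.resize(tp[110:290,410:550],None,fx=1.66,fy=1.66,interpolation=2); o[300:300+c2.shape[0],:c2.shape[1]]=c2
c3=cv2.resize(tp[90:250,110:400],None,fx=1.8,fy=1.8,interpolation=2); o[300:300+c3.shape[0],260:260+c3.shape[1]]=c3
cv2.imwrite("pics/s4c.png",o)
```

```text
width 0.0071 ff 59.043145179748535
70.075 [ 4.20088057e-01 -8.31717203e-05  2.99834307e-01]
far changed px 471 shift [ 0.26 -0.11]
mid changed px 3519 shift [ -4.72 -12.86]
near changed px 710 shift [ 0.15 -0.1 ]
```

View pics/s4c.png

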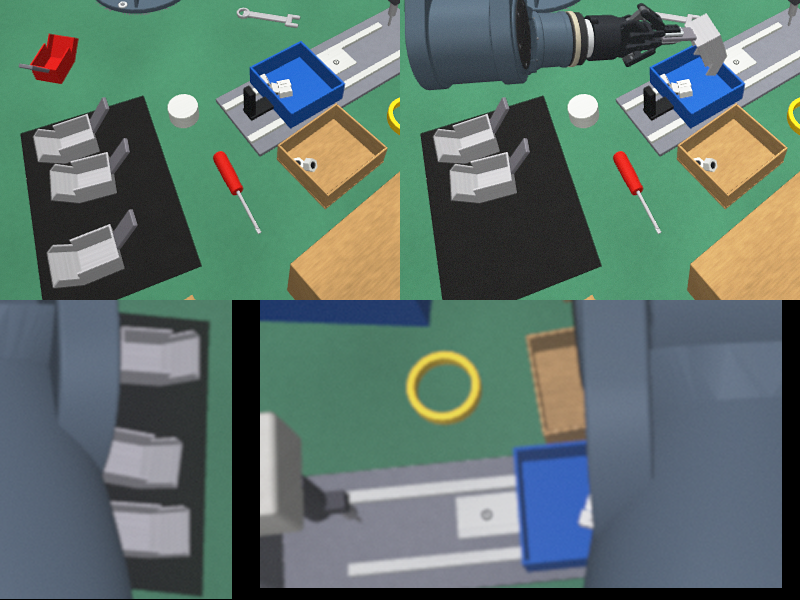

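The cups are upright with gaps between them. The housings have collected at the tray's −y end, and one may be leaning on the wall. I'll move the arm aside and zoom on the tray and box.

Run:
```python
from h import *
bot.goto([.12,-.42,.35],[180,0,-90])
t,tp=mean("top",4); s,b=mean("scene",4); cv2.imwrite("pics/t5.png",tp); cv2.imwrite("pics/s5.png",b)
print(bot.get_time())
tiles(tp,[(245,90,100,75),(245,160,100,75)],4,"pics/a.png"); tiles(b,[(325,220,100,75),(360,310,100,75)],4,"pics/b.png")
cv2.imwrite("pics/ab.png",np.vstack([cv2.imread("pics/a.png"),cv2.imread("pics/b.png")]))
```

```text
72.65
```

View pics/ab.png

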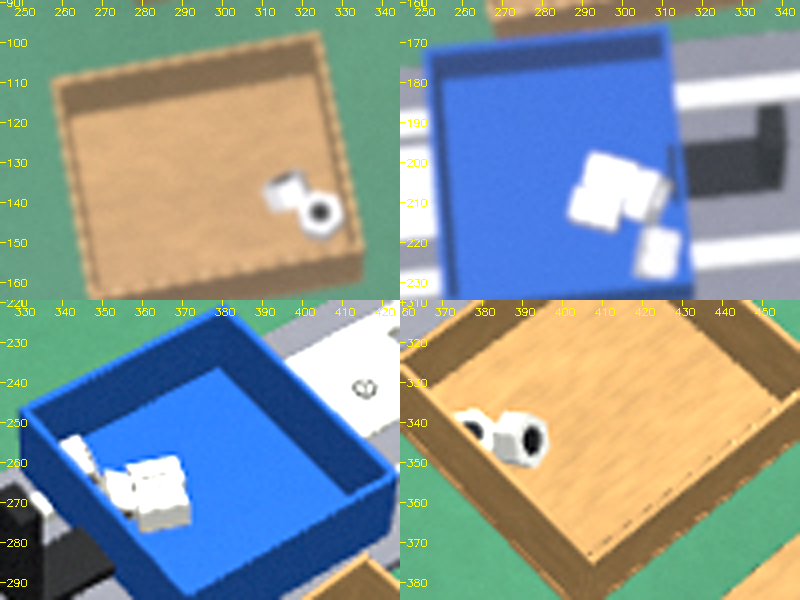

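Four housings lie in the tray and two nuts in the box, all below the rims. Now I'll grip the post, drag the tray most of the way, and measure the spot again.

```bash
cat >> h.py <<'E'
def spot(name,guess,r=9):
    s,i=mean(name,4); g=cv2.cvtColor(i,cv2.COLOR_BGR2GRAY).astype(float)
    u,v=np.round(proj(s,[*guess,.037])).astype(int); w=g[v-r:v+r+1,u-r:u+r+1]
    wt=np.clip(np.percentile(w,80)-w-25,0,None); yy,xx=np.mgrid[v-r:v+r+1,u-r:u+r+1]
    px=((xx*wt).sum()/wt.sum(),(yy*wt).sum()/wt.sum()); return np.round(px,2),ray(s,px,.037)[:2].round(4)
E
python3 - <<'E'
from h import *
t=bot.snapshot("top"); print("post px",proj(t,[*POST,.097]), ray(t,(338,192),.097))
print(spot("top",(.516,.222)),spot("scene",(.516,.222)))
o=[180,0,-87]
bot.set_gripper(.05); bot.goto([*POST,.16],o); bot.movel([*POST,.056],v=.1)
f0=np.array(bot.get_force()); bot.set_gripper(.0); print("w",bot.get_width(),np.array(bot.get_force())-f0)
d=np.array([-.0080,.1409]); d/=np.linalg.norm(d)
bot.movel([*(POST+.115*d),.056],v=.05); print(bot.get_force(),bot.get_ee_pos(),bot.get_time())
g=np.array([.516,.2225])+.115*d
print(g,spot("scene",g),spot("top",g))
s,i=mean("scene",3); t,j=mean("top",3)
tiles(i,[(410,170,98,75)],4,"pics/a.png",1); tiles(j,[(130,170,98,75)],4,"pics/b.png",1)
cv2.imwrite("pics/n1.png",np.hstack([cv2.imread("pics/a.png"),cv2.imread("pics/b.png")]))
E
```

```text
post px [337.84351055 191.5235188 ] [0.52698617 0.0047324  0.097     ]
(array([235.52, 208.81]), array([0.5173, 0.222 ])) (array([411.36, 247.4 ]), array([0.524 , 0.2062]))
w 0.02340899724277485 [ 6.48383149 -0.2203375   0.66346462]
[ 4.22298205 -1.86200934  5.369232  ] [0.52250067 0.11996805 0.05676931] 79.5333
[0.50948105 0.33731508] (array([451.84, 225.6 ]), array([0.5184, 0.3173])) (array([181.72, 214.48]), array([0.5098, 0.3362]))
```

View pics/n1.png

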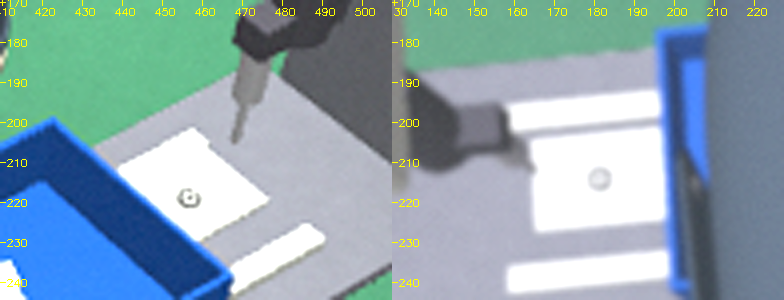

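The spot is now at scene (457,218.8) and top (181.7,214.5). The needle tip is at scene (468.5,205) and top (165.3,212.5). Next I'll compute the remaining distance in both views, finish the slide and measure again.

Run:
```python
from h import *
t=bot.snapshot("top"); s=bot.snapshot("scene")
d=np.array([-.0080,.1409]); d/=np.linalg.norm(d)
nt,ns=ray(t,(165.3,212.5),.065)[:2],ray(s,(468.5,205),.065)[:2]
st,ss=ray(t,(181.72,214.48),.037)[:2],ray(s,(457,218.8),.037)[:2]
rt,rs=(nt-st)@d,(ns-ss)@d; print(nt,ns,st,ss,"remain",rt,rs)
r=(rt+rs)/2; assert .02<r<.035
p=np.array(bot.get_ee_pos()); bot.movel([*(p[:2]+r*d),p[2]],v=.03); bot.pause(.3)
print(np.array(bot.get_ee_pos())-p,r*d)
n=(nt+ns)/2; print("needle foot px scene",proj(s,[*n,.037]),"top",proj(t,[*n,.037]))
s,i=mean("scene",4); t,j=mean("top",4)
tiles(i,[(436,180,65,50)],6,"pics/a.png",1,5); tiles(j,[(140,185,65,50)],6,"pics/b.png",1,5)
cv2.imwrite("pics/n2.png",np.hstack([cv2.imread("pics/a.png"),cv2.imread("pics/b.png")]))
```

```text
[0.50805904 0.36262129] [0.50750471 0.36575513] [0.50979714 0.33623436] [0.50828937 0.33977355] remain 0.02644302910811261 0.025984279169366836
[-1.56947912e-03  2.63891643e-02  2.10436100e-05] [-0.00148596  0.0261715 ]
needle foot px scene [465.60672501 214.51288376] top [168.52732005 215.95598836]
```

View pics/n2.png

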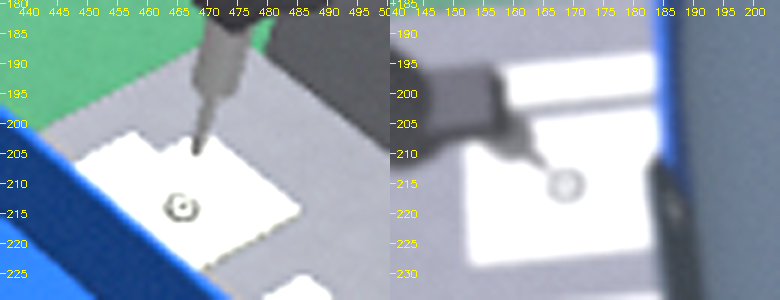

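The spot is at scene (465.8,214.0) and top (168.7,215.5), within half a pixel (about 1 mm) of the point under the needle. I'll release, retreat and do a final check.

Run:
```python
from h import *
bot.set_gripper(.05); p=bot.get_ee_pos(); bot.movel([p[0],p[1],.2],v=.1)
bot.goto([.12,-.42,.35],[180,0,-90]); bot.pause(.5)
s,i=mean("scene",3); t,j=mean("top",3); print(bot.get_time())
tiles(i,[(90,240,199,240)],2,"pics/a.png",1,20); tiles(i,[(370,180,130,100)],3,"pics/c.png",1,10); tiles(j,[(140,160,130,60)],3,"pics/b.png",1,10)
a,b,c=(cv2.imread(f"pics/{k}.png") for k in "abc")
o=np.zeros((480,800,3),np.uint8); o[:,:398]=a; o[:300,400:790]=c; o[300:480,400:790]=b; cv2.imwrite("pics/end.png",o)
```

```text
87.3333
```

View pics/end.png

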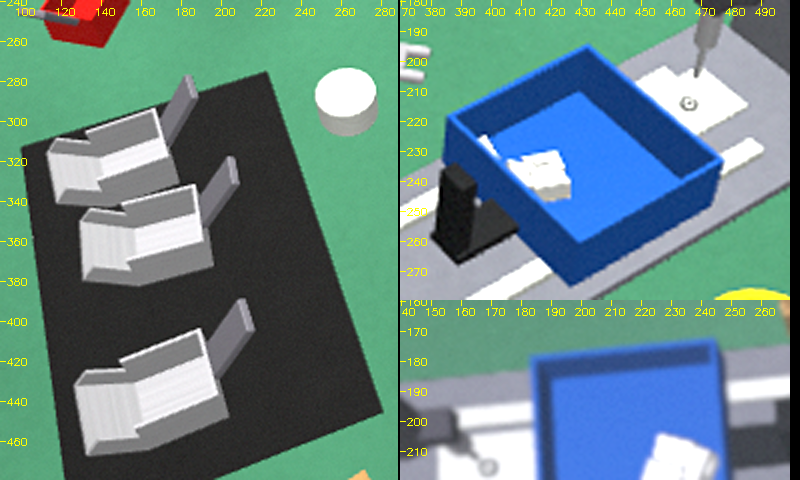

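All three cups are upright and empty on the mat, the housings are in the tray, and the spot is still under the needle at scene (466,214). Handing in.

```bash
python3 -c "
from bench import bot
print(bot.close_job())"
```

```text
the job is handed in; nothing more can be done
None
```

The job is handed in: 4 housings are in the lot tray, 2 nuts are in the return box, and all three cups stand upright and empty on the mat (one was knocked aside mid-run but stayed upright); the marked spot measured about 1 mm from the needle, though the hand-in call returned no verdict.

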